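# Clamp the fan housing in the drilling jig

## Robot

A 7-joint arm with a two-finger parallel gripper is mounted at the origin on the work surface. World frame = base frame: x ahead of the robot, y to its left, z up, the work surface at z = 0. Lengths are in m, angles in rad, forces in N, time in s.
With the tool pointing down it reaches from about 0.35 to 0.9 m from the base axis. Payload 7.2 kg.
Tool frame: the origin (TCP) lies between the finger pads; the fingertips stand 25 mm ahead of it and the grasp point (between the pads) lies 6 mm ahead of it; z points along the fingers, y is the line along which they close (so a half turn about z gives the same grasp; the last joint's range is limited). The gripper opens to 85 mm and grips with 20 to 120 N. Pads are 22 mm wide; open, the fingers measure 114 mm over their backs; the gripper's body (76 mm by 85 mm) begins 54 mm behind the grasp point. The pads swing forward as they close: fully open they stand 13 mm farther back than shut.
Start: joints at [1.109, 0.411, -0.013, 1.596, 0.006, 1.134, -0.082], TCP at [0.24, -0.577, 0.228] pointing down, gripper open.
Joint ranges: [-2.95, 2.95], [-0.29, 1.99], [-1.47, 1.44], [0.14, 2.54], [-1.03, 4.17], [0.13, 1.85], [-2.86, 2.86]. Speed limits (rad/s): [2.39, 2.39, 3.01, 3.01, 3.14, 3.14, 3.14].

## Interface

Orientations are given as a rotation vector (axis times angle).
In Python, from workcell import arm, eyes, ticket gives the robot as it stands. The module is installed in compiled form; this text tells all that it offers.
- The arm moves only by the tool drive_tool, never from a script. Its argument "plan" is text: rows parted by semicolons, each of 7 numbers parted by spaces: the turn, a rotation vector about the tool's x, y, z as a fraction of full scale, then the shift along the tool's x, y, z as a fraction of full scale, then the gripper's target within -1 to 1 (fully open at 1, half-way at 0, shut at -1). A call has 1 to 10 rows; each row shifts and turns the commanded pose from where the row before left it, along the tool's axes as they then stand; what a row does not reach is not made up. Full scale, the value 1, is 50 mm for a shift and 5 degrees for a turn. A row lasts 1/10 s, in which the tool goes at most 50 mm and 8.59 degrees, less where a joint would pass 70% of its speed; a pose out of reach is approached as far as the arm can. A call with a number of a shift or a turn outside -1 to 1 is refused whole. A call with a gripper value outside its range is refused whole. The fingers move at their own pace and stop on an object; "squeeze" is the grip in N (left out, the last holds). Time passes only in rows, so rows that do not move let the fingers close. It gives the time, the measured TCP pose, the force, the opening and the grip force at its end, in the units of the state.
- arm.sense(): the state, without advancing time (a new reading comes with each control period).
- eyes.capture(name): name is "scene" or "top"; returns a dict with "pixels" (480x640x3 uint8, red, green, blue), "fx", "fy", "cx", "cy" (pixels), "D" ([k1, k2, p1, p2, k3] as OpenCV has them; the pictures are not rectified), "eye" and "rotation" of the camera in the world. Camera axes: x right, y up, looking along -z (the intrinsics and any distortion apply to the point x, -y, -z); pixel columns grow to the right and rows downward; lengths in m; the calibration is good to about 2 mm. A picture is of the moment at which its call begins. There is no depth.
- ticket.sign_off(): hands the job in; it is judged then, once.
Trained networks look in a picture, given as the dict that the camera call returned (one of the last four; its "shot" number tells which), for a name from the list of things; names that differ only in an ending like _2 or _b are one class to them, and where a whole thing is asked for, a point or a joint stands for the part that bears it (a point fixed in the world has none). Each returns a list of dicts, best first, with "score" (0 to 1); they miss things now and then, are a little off and sometimes report something else, mostly with a low value. They report only what shows in the picture. A call takes as long as a camera call. They do not tell look-alikes from the thing itself.
- eyes.spot_in(name, picture): "position" ([row, column] as shares, 0 to 1, of the picture: columns of its width, rows of its height, amid what is visible of it).
- eyes.masks_of(name, picture): "region" (480x640 bool, what is visible of it) and "position" ([row, column] as shares, 0 to 1, of the picture: columns of its width, rows of its height, amid what is visible of it).
- eyes.pinpoint(name, picture): "position" ([row, column] as shares, 0 to 1, of the picture: columns of its width, rows of its height: a listed point, or the origin of a listed thing).
The state is a dict: "time": time; "joint_pos": joint angles; "qd": joint speeds; "joint_torque": joint torques, N m; "eef_pos": TCP position; "orientation": TCP orientation; "force": force on the tool from outside, world axes, zero at the start; "moment": the same for the moment, N m; "opening": finger opening in m; "grip_force": force on a finger pad.
Only numpy, scipy, OpenCV 4.12 (cv2) and the standard library are available. Lean on these libraries where they do the work, as an engineer would, in place of code of your own. Each camera call takes 0.05 s, during which the arm holds its last target. There are 200 camera calls.

## Task

The tan fan housing lies loose in the nest of the drilling jig, short of the end stop. Push it along the nest until it is fully home against the stop, then push the red handle of the toggle clamp over and down until it snaps past centre and locks, with the rubber tip pressing on the housing. Work by pushing only, without picking the housing up, and leave the other things on the bench where they are.

Things in the scene. Friction and masses are not known exactly. Their poses are not given: they have to be found in the camera images.
- jig: Drilling jig screwed to the bench: plywood board 250 (x) x 124 (y) x 18 mm. Origin: centre of its underside, on the bench, z up; x runs from the toggle clamp's end to the open end of the nest. 'Jig' coordinates below: mm in this frame. The zinc-plated clamp stands behind the nest's stop bar and works in the plane y = 29.5. The board's upper face is at z = 18.
- stop (a point): Middle of the stop bar's face at board level: jig (8.5, 0, 18). The nest: this aluminium bar across the board (14 high, face looking to jig +x) and two aluminium rails along x (12 wide, 12 high, inner faces at y = 37 and -37) from the bar to the board's edge at x = 125, where the nest is open.
- fan_housing: Empty square fan housing, tan plastic, 70 x 70 x 25 mm, 70 to 130 g. Origin: centre of its underside, z up, axes along the jig's. It lies flat on the board between the rails (2 mm play each side), 15 to 34 mm short of the stop. Home (touching the stop): origin at jig (43.5, 0, 18). It slides with under 3 N when pushed towards jig -x on the middle of its outer side, where all is free.
- grip_end (a point): Centre of the free end of the red grip of the clamp handle. The grip, 92 long, 20 wide (jig y), 14 thick, runs from here towards the handle pin. Start: upright, end at jig (-72, 29.5, 179). Push its face that looks to jig +x, near the end, over to jig -x and down; this becomes the upper face. Locked: end at about (-178, 29.5, 72), grip almost level, nothing under it but the board and bench.
- handle_pin (a point): Pin joining handle and clamp arm, 130 from the grip end, y = 29.5. As the clamp closes the grip end (x, z) / this pin (x, z) pass, in jig mm: (-72, 179) / (-72, 49); (-95, 180) / (-69, 53); (-115, 177) / (-66, 56); (-131, 170) / (-63, 59); (-144, 160) / (-59, 62); (-156, 145) / (-55, 63); (-167, 122) / (-50, 64); (-172, 104) / (-48, 64); locked (-178, 72) / (-48, 64).
- clamp_handle (a joint): Angle of the handle against the clamp arm, rad: 0 open (start), grows as it closes; about 2.19 as the rubber tip meets a housing that is home, 2.53 dead centre, 2.656 locked on its own stop. Needs about 1 N at the grip's end up to 2.19, then a few N downwards. Let go before dead centre it springs back to 2.19; well past it, it snaps to 2.656 and stays.
- clamp_spindle: Spindle on the clamp arm, with a black rubber tip 11 mm in diameter. Origin: centre of the tip's underside; z along the spindle, away from the tip. Locked, it presses with about 20 N on the housing's corner, at jig (14, 29.5). Start: arm and spindle stand up steeply, between jig x = -80 and -10, below z = 135, beside the lower half of the grip. Clamp base: x = -115 to 10, below z = 62.
- receiver_lid: Bystander: dusty folded steel receiver lid, 190 x 270 x 28 mm, lying on the bench. Origin: centre of its underside. (A cast-iron vise, 170 mm high, stands bolted at the right-hand, -y, edge of the bench, more than 0.65 m from the robot's centre line.)
- adaptor_a: Bystander: nickel F-connector adaptor lying on the bench, 30 mm long, 11 mm thick. Origin: centre of its underside, x along it.
- adaptor_b: Bystander: the same as adaptor_a.
- fuse_tube: Bystander: purple glass tube of fuses with black caps, upright, 25 mm in diameter, 72 mm high. Origin: centre of its underside.
There are look-alikes about, which are no part of the job. Of the things like the fan_housing, leave any that is turquoise; of the rest the smaller one is meant.

How it is judged:
On the way, in this order (a step that is already met when the one before it is completed fails the run):
1. the housing is home against the stop, the clamp still open (x of fan_housing in the frame of jig below 0.0465 m and z of fan_housing in the frame of jig below 0.021 m and value of joint clamp_handle below 1.5 rad), for 0.2 s.
2. the clamp handle is past centre and locked, its rubber tip pressing on the housing (value of joint clamp_handle above 2.6 rad and contact force between clamp_spindle and fan_housing above 12 N and x of fan_housing in the frame of jig below 0.0465 m and z of fan_housing in the frame of jig below 0.021 m), for 0.2 s.
At the end, for the whole second after the job is handed in: The housing lies flat in the nest within 3 mm of the stop, the clamp handle is locked past centre (joint above 2.6 rad), the rubber tip presses on the housing with more than 12 N, and all is at rest (all of step 2 and linear speed of fan_housing below 0.01 m/s); the robot touches nothing.
It fails at once if the housing is lifted or tipped (more than 8 mm off the board, or 0.2 rad) (z of fan_housing in the frame of jig above 0.026 m or angle between fan_housing's own z axis and vertical above 0.2 rad).
It fails at once if another thing on the bench is moved more than 20 mm or the fuse tube is knocked over (distance of any of receiver_lid, adaptor_a, adaptor_b, fuse_tube from where it was at the start of the episode above 0.02 m or angle between fuse_tube's own z axis and vertical above 0.5 rad).
It also fails if it takes over 45 s, if anything falls off the work surface, if the arm or the gripper's body presses on something with over 40 N, if the wrist force passes 120 N, or if a joint passes its speed limit or range.

## Working session

There is one attempt and no reset: what is moved stays moved. The work goes in short steps, Python scripts to look and compute and a tool call to move; the robot and the scene stay as the last step left them, time stands still between calls to the robot, and variables do not carry over. Pictures are saved under pics/ and viewed, at most 10 in all, crops included, and the job is handed in when it is done.

Besides the shell and the picture viewer there is one more tool, called after ">>>" by a JSON object that holds its "method" and its "body", one argument or row to a line. drive_tool: Moves the arm, as the interface text tells. Shift numbers are shares of 50 mm and turn numbers shares of 5 degrees, none past 1 either way. Its arguments: {"type":"object","properties":{"plan":{"type":"string"},"squeeze":{"type":"number"}},"required":["plan"]}

```bash
mkdir -p pics
cat > h.py <<'E'
import numpy as np, cv2
from workcell import arm, eyes, ticket
def K(p): return np.array([[p['fx'],0,p['cx']],[0,p['fy'],p['cy']],[0,0,1.]])
def ray(p,rc):
    """rc = row,col pixels -> eye, world direction"""
    u=cv2.undistortPoints(np.array([[[rc[1],rc[0]]]],float),K(p),np.array(p['D'],float))[0,0]
    d=np.array(p['rotation'])@np.array([u[0],-u[1],-1.]); return np.array(p['eye']),d/np.linalg.norm(d)
def onz(p,rc,z):
    e,d=ray(p,rc); return e+d*(z-e[2])/d[2]
def proj(p,X):
    c=(np.atleast_2d(X)-np.array(p['eye']))@np.array(p['rotation']); c=c*[1,-1,-1]
    return cv2.projectPoints(c.reshape(-1,1,3),np.zeros(3),np.zeros(3),K(p),np.array(p['D'],float))[0].reshape(-1,2)
E
cat > a.py <<'E'
from h import *
s=arm.sense(); print(s['time'],s['eef_pos'],s['orientation'],s['force'])
for n in ('scene','top'):
    p=eyes.capture(n); cv2.imwrite(f'pics/{n}0.png',p['pixels'][:,:,::-1])
    print(n,np.round(p['eye'],3),p['fx'])
    for t,z in (('jig',0),('stop',.018),('fan_housing',.018),('grip_end',.179),('handle_pin',.049),('receiver_lid',0),('adaptor_a',0),('fuse_tube',0),('clamp_spindle',.1)):
        for r in eyes.pinpoint(t,p)[:4]:
            rc=np.array(r['position'])*[480,640]; print(t,round(r['score'],2),rc.round(1),onz(p,rc,z).round(4))
E
python3 a.py
```

```text
0.0 [ 0.23959429 -0.5767291   0.22746368] [-3.07938059e+00 -6.14399211e-01  6.67417517e-04] [ 0.42915953  0.03041234 -1.00032664]
scene [1.287 0.432 0.664] 477.667852704044Traceback (most recent call last):
  File "a.py", line 8, in <module>
    rc=np.array(r['position'])*[480,640]; print(t,round(r['score'],2),rc.round(1),onz(p,rc,z).round(4))
                                                                                  ~~~^^^^^^^^
  File "h.py", line 9, in onz
    e,d=ray(p,rc); return e+d*(z-e[2])/d[2]
                                       ~^^^
IndexError: invalid index to scalar variable.
```

```bash
sed -i "s/np.array(p\['rotation'\])/R(p)/" h.py
cat >> h.py <<'E'
def R(p): return cv2.Rodrigues(np.array(p['rotation'],float))[0]
E
python3 a.py
```

```text
0.1 [ 0.23963511 -0.57673767  0.22752063] [-3.07946677e+00 -6.14454335e-01  5.94600035e-04] [-0.77194975  0.34881955 -0.18228825]
scene [1.287 0.432 0.664] 477.667852704044
jig 0.72 [256.7 251.5] [0.55   0.0018 0.    ]
stop 0.71 [248.8 252.1] [0.544  0.0015 0.018 ]
stop 0.26 [202.5 231.2] [ 0.3888 -0.1377  0.018 ]
fan_housing 0.58 [228.  271.3] [0.4546 0.0066 0.018 ]
fan_housing 0.56 [252.5 339.4] [0.4852 0.1869 0.018 ]
handle_pin 0.63 [256.1 219.8] [ 0.6268 -0.0287  0.049 ]
receiver_lid 0.56 [347.8 463.2] [0.6478 0.4789 0.    ]
adaptor_a 0.61 [201.2 231. ] [ 0.3583 -0.1572  0.    ]
adaptor_a 0.39 [316.8 152. ] [ 0.7875 -0.0904  0.    ]
fuse_tube 0.76 [223.5 350.8] [0.3412 0.1688 0.    ]
fuse_tube 0.31 [316.2 153.4] [ 0.7851 -0.089   0.    ]
clamp_spindle 0.57 [220.2 234.9] [ 0.5625 -0.0233  0.1   ]
clamp_spindle 0.28 [204.3 232. ] [ 0.5088 -0.06    0.1   ]
top [0.418 0.161 1.126] 491.37543392010986
jig 0.56 [274.6 389.8] [ 0.5395 -0.0023  0.    ]
stop 0.61 [275.7 390.2] [ 5.35e-01 -5.00e-04  1.80e-02]
fan_housing 0.85 [288.7 450.9] [ 0.5075 -0.1389  0.018 ]
fan_housing 0.75 [307.6 390.6] [ 0.4632 -0.0012  0.018 ]
fan_housing 0.61 [307.7 312.7] [0.46   0.1736 0.018 ]
grip_end 0.58 [224.9 414.6] [ 0.6195 -0.0262  0.179 ]
handle_pin 0.53 [238.4 405.4] [ 0.6159 -0.0306  0.049 ]
receiver_lid 0.73 [233.4 183.6] [0.6275 0.4815 0.    ]
adaptor_a 0.63 [174.3 422.6] [ 0.7819 -0.0832  0.    ]
adaptor_a 0.48 [352.9 454.2] [ 0.3632 -0.1488  0.    ]
fuse_tube 0.46 [364.5 316.6] [0.3337 0.1625 0.    ]
clamp_spindle 0.47 [260.4 408.2] [ 0.5595 -0.0269  0.1   ]
```

View pics/scene0.png

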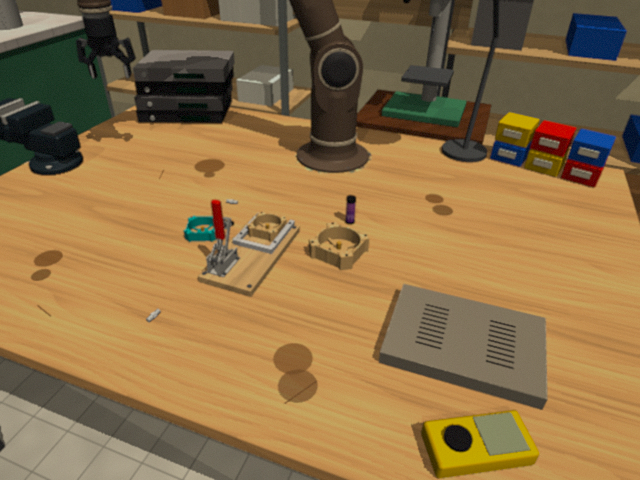

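View pics/top0.png

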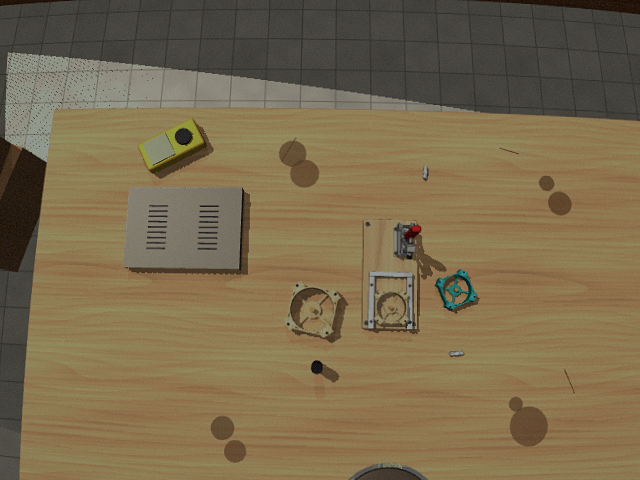

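```bash
cat > b.py <<'E'
from h import *
P=(0.541,-0.001,np.pi)
def W(P,X):
    c,s=np.cos(P[2]),np.sin(P[2]); X=np.atleast_2d(np.array(X,float))/1000
    return np.c_[P[0]+c*X[:,0]-s*X[:,1],P[1]+s*X[:,0]+c*X[:,1],X[:,2]]
B=[(125,62,18),(125,-62,18),(-125,-62,18),(-125,62,18)]
S=[(8.5,37,32),(8.5,-37,32)]
if __name__=='__main__':
    out=[]
    for n,(r0,c0,r1,c1) in (('top',(205,350,345,430)),('scene',(185,190,300,310))):
        p=eyes.capture(n); im=p['pixels'][r0:r1,c0:c1,::-1]; f=5
        im=cv2.resize(im,None,fx=f,fy=f,interpolation=cv2.INTER_CUBIC)
        for L in (B,S,[(125,37,30),(8.5,37,30)],[(125,-37,30),(8.5,-37,30)]):
            q=((proj(p,W(P,L))-[c0,r0]+.5)*f).astype(np.int32)
            cv2.polylines(im,[q],len(L)>2,(255,0,255),1)
        for k in range(0,im.shape[1],50): cv2.putText(im,str(c0+k//f),(k,8),0,.3,(0,0,0))
        for k in range(0,im.shape[0],50): cv2.putText(im,str(r0+k//f),(0,k+8),0,.3,(0,0,0))
        out.append(cv2.copyMakeBorder(im,0,600-im.shape[0] if im.shape[0]<600 else 0,0,0,0)[:600] if n=='scene' else cv2.resize(im,(343,600)))
        print(n,proj(p,W(P,B)).round(1).tolist())
    m=np.hstack(out); m=cv2.resize(m,(800,int(m.shape[0]*800/m.shape[1]))); cv2.imwrite('pics/ov.png',m)
E
python3 b.py
```

```text
top [[418.2, 329.1], [362.8, 328.4], [363.2, 218.7], [416.7, 219.7]]
scene [[252.4, 213.8], [298.8, 224.2], [250.8, 289.7], [197.3, 274.9]]
```

View pics/ov.png

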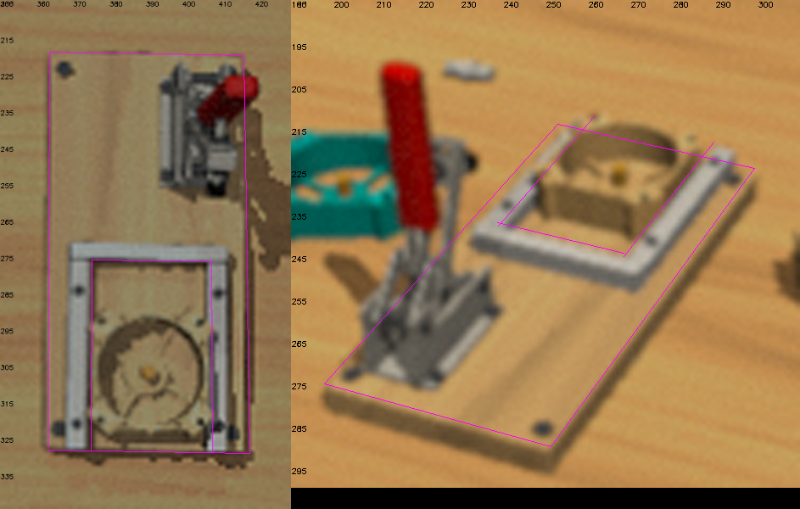

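The jig's x axis points at the robot (yaw about 180°), with its centre near (0.541, -0.001). The housing's centre is near x = 0.463, with the handle at world y ≈ -0.03. I'm squaring the tool and moving in front of the nest.

>>> {"method": "drive_tool", "body": {
  "plan": "0 0 0.9 0 0 0 -1;0 0 0.9 0 0 0 -1;0 0 0.9 0 0 0 -1;0 0 0.9 0 0 0 -1;0 0 0.91 0 0 0 -1;0 0 0 0.7 0 0 -1;0 0 0 0.7 0 0 -1;0 0 0 0.7 0 0 -1;0 0 0 0.7 -0.4 0 -1;0 0 0 0 -0.6 0 -1"
}}

```text
time: 2.2
eef_pos: [0.3854, -0.5254, 0.2271]
orientation: [-3.14, -0.008, -0.004]
force: [1.4, 0.4, -0.8]
opening: -0.0001
grip_force: 0.0
```

>>> {"method": "drive_tool", "body": {
  "plan": "0 0 0 0 -0.8 0 -1;0 0 0 0 -0.8 0 -1;0 0 0 0 -0.8 0 -1;0 0 0 0 -0.8 0 -1;0 0 0 0 -0.8 0 -1;0 0 0 0 -0.8 0 -1;0 0 0 0 -0.8 0 -1;0 0 0 0 -0.8 0 -1;0 0 0 0 -0.8 0 -1;0 0 0 0 -0.8 0 -1"
}}

```text
time: 3.2
eef_pos: [0.3795, -0.1256, 0.2286]
orientation: [3.141, 0.0, 0.001]
force: [1.6, 0.6, 0.3]
opening: -0.0
grip_force: 0.0
```

>>> {"method": "drive_tool", "body": {
  "plan": "0 0 0 0 -0.8 0 -1;0 0 0 0 -0.8 0 -1;0 0 0 0 -0.8 0 -1;0 0 0 0 0 0.7 -1;0 0 0 0 0 0.7 -1;0 0 0 0 0 0.7 -1;0 0 0 0 0 0.7 -1;0 0 0 0 0 0.6 -1;0 0 0 0 0 0 -1;0 0 0 0 0 0 -1"
}}

```text
time: 4.2
eef_pos: [0.3796, -0.007, 0.0586]
orientation: [-3.141, -0.001, 0.002]
force: [0.9, -0.1, 0.5]
opening: -0.0003
grip_force: 0.0
```

```bash
cat > c.py <<'E'
import sys
from b import *
s=arm.sense(); print(s['time'],np.round(s['eef_pos'],4),np.round(s['orientation'],3),np.round(s['force'],2))
for n in ('top','scene'):
    p=eyes.capture(n)
    for r in eyes.pinpoint('fan_housing',p)[:4]:
        rc=np.array(r['position'])*[480,640]; print(n,round(r['score'],2),onz(p,rc,.018).round(4))
p=eyes.capture('scene'); cv2.imwrite(sys.argv[1],cv2.resize(p['pixels'][120:320,140:390,::-1],(800,640))[:600])
E
python3 c.py pics/c1.png
```

```text
4.2 [ 0.3796 -0.007   0.0586] [-3.141e+00 -1.000e-03  2.000e-03] [ 0.9  -0.14  0.51]
top 0.95 [0.4557 0.1758 0.018 ]
top 0.69 [0.4624 0.0029 0.018 ]
top 0.62 [ 0.5062 -0.1405  0.018 ]
scene 0.86 [ 0.4569 -0.0044  0.018 ]
scene 0.83 [ 0.5354 -0.1348  0.018 ]
scene 0.71 [0.4786 0.1851 0.018 ]
```

View pics/c1.png

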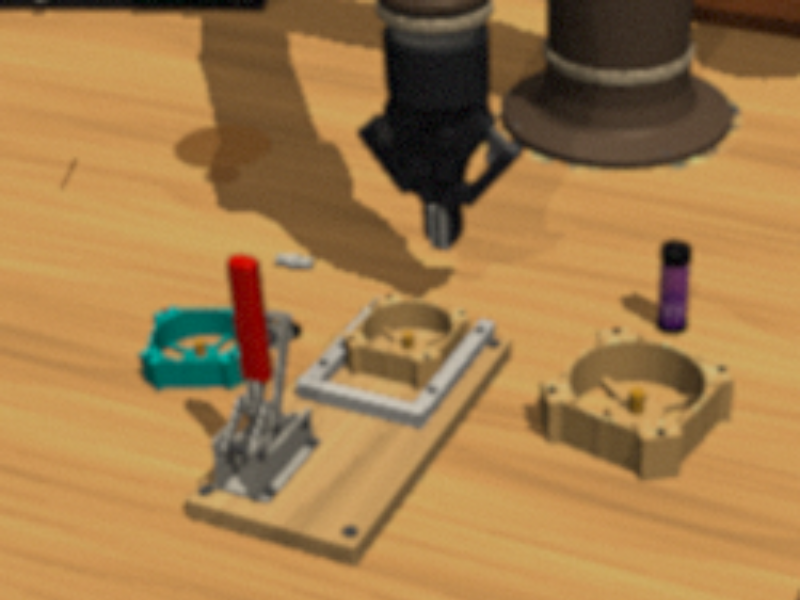

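>>> {"method": "drive_tool", "body": {
  "plan": "0 0 0 0 -0.12 0.1 -1;0 0 0 0.3 0 0 -1;0 0 0 0.3 0 0 -1;0 0 0 0.15 0 0 -1;0 0 0 0.15 0 0 -1;0 0 0 0.15 0 0 -1;0 0 0 0.1 0 0 -1;0 0 0 0.1 0 0 -1;0 0 0 0 0 0 -1"
}}

```text
time: 5.35
eef_pos: [0.4427, -0.0011, 0.0533]
orientation: [-3.141, -0.0, -0.001]
force: [-0.2, 0.7, -0.3]
opening: -0.0
grip_force: 0.0
```

```bash
python3 c.py pics/c2.png
```

```text
5.35 [ 0.4427 -0.0011  0.0533] [-3.141e+00 -0.000e+00 -1.000e-03] [-0.24  0.66 -0.29]
top 0.78 [ 0.5047 -0.1384  0.018 ]
top 0.74 [0.4606 0.1775 0.018 ]
top 0.5 [0.4643 0.0104 0.018 ]
scene 0.92 [0.4845 0.1849 0.018 ]
scene 0.68 [ 0.5303 -0.1419  0.018 ]
scene 0.56 [ 0.7968 -0.0761  0.018 ]
scene 0.55 [0.4698 0.0127 0.018 ]
```

View pics/c2.png

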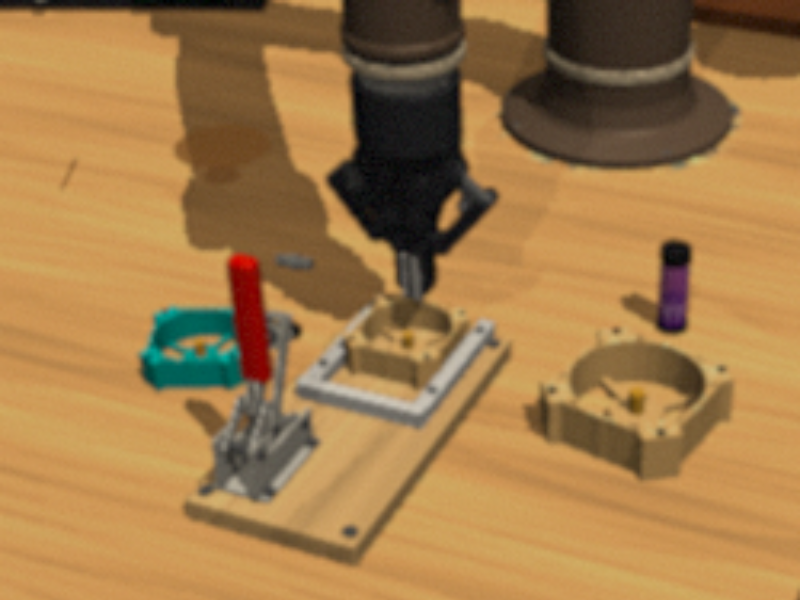

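>>> {"method": "drive_tool", "body": {
  "plan": "0 0 0 0.1 0 0 -1;0 0 0 0 0 0 -1"
}}

```text
time: 5.8
eef_pos: [0.448, -0.0011, 0.0534]
orientation: [-3.141, -0.0, -0.001]
force: [-0.5, -0.1, -0.6]
opening: -0.0
grip_force: 0.0
```

>>> {"method": "drive_tool", "body": {
  "plan": "0 0 0 0.1 0 0 -1;0 0 0 0 0 0 -1"
}}

```text
time: 6.0
eef_pos: [0.453, -0.0011, 0.0534]
orientation: [-3.141, -0.0, -0.001]
force: [-0.7, 0.7, -0.5]
opening: 0.0002
grip_force: 0.0
```

```bash
cat > d.py <<'E'
import sys
from b import *
s=arm.sense(); print(s['time'],np.round(s['eef_pos'],4),np.round(s['force'],2))
o=[]
for n,(r,c) in (('top',(250,350)),('scene',(190,225))):
    p=eyes.capture(n); im=cv2.resize(p['pixels'][r:r+100,c:c+80,::-1],(400,500),interpolation=cv2.INTER_CUBIC)
    for x in (8.5,78.5):
        L=[(x,-35,43),(x,35,43)] ; q=((proj(p,W(P,L))-[c,r]+.5)*5).astype(np.int32); cv2.polylines(im,[q],False,(255,0,255),1)
    o.append(im)
cv2.imwrite(sys.argv[1],np.hstack(o))
E
python3 d.py pics/d1.png
```

```text
6.0 [ 0.453  -0.0011  0.0534] [-0.71  0.65 -0.51]
```

View pics/d1.png

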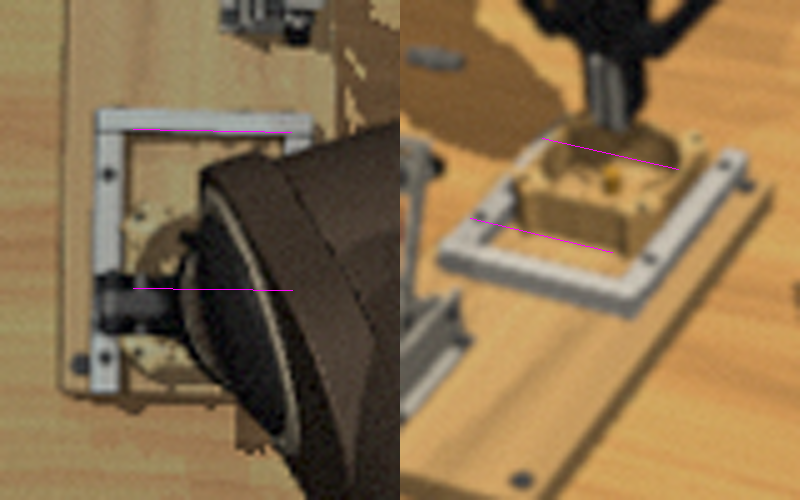

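```bash
cat > e.py <<'E'
from b import *
p=eyes.capture('scene'); t=eyes.capture('top')
for z in (.028,.04,.05,.06,.08): print(z,proj(p,[.453,-.001,z]).round(1),proj(t,[.453,-.001,z]).round(1))
print('far rim', [ (x,proj(p,W(P,(x,0,43))).round(1)) for x in (78,95,105,113)])
for n in 'top','scene':
  q=t if n=='top' else p
  print(n,[onz(q,rc,.043).round(3) for rc in ((326,380),(290,380))] if n=='top' else [onz(q,rc,.043).round(3) for rc in ((231,271),(216,284),(225.5,249.5))])
E
python3 e.py
```

```text
0.028 [[268.5 223.5]] [[391.2 312. ]]
0.04 [[268.2 219.3]] [[392.  311.8]]
0.05 [[268.  215.7]] [[392.7 311.7]]
0.06 [[267.8 212.1]] [[393.4 311.6]]
0.08 [[267.4 204.8]] [[394.8 311.3]]
far rim [(78, array([[266.3, 220.4]])), (95, array([[269.5, 216.7]])), (105, array([[271.3, 214.5]])), (113, array([[272.7, 212.8]]))]
top [array([0.422, 0.026, 0.043]), array([0.5  , 0.026, 0.043])]
scene [array([0.498, 0.027, 0.043]), array([0.431, 0.03 , 0.043]), array([ 0.496, -0.028,  0.043])]
```

Run:
```python
from b import *
p=eyes.capture('scene')
for z in (.034,.044,.054): print(z,proj(p,[.3796,-.007,z]).round(1))
s=arm.sense(); print(s['opening'],s['joint_pos'])
im=p['pixels'][150:240,225:315,::-1]; im=cv2.convertScaleAbs(cv2.resize(im,(600,600),interpolation=cv2.INTER_CUBIC),alpha=1.8,beta=20)
for z in (.028,.038,.048,.058):
    q=((proj(p,[[.464,-.016,z],[.464,.014,z]])-[225,150]+.5)*600/90).astype(np.int32); cv2.polylines(im,[q],False,(255,0,255),1)
cv2.imwrite('pics/f1.png',im)
```

```text
0.034 [[279.  205.5]]
0.044 [[278.9 202. ]]
0.054 [[278.7 198.5]]
0.00023114918487564403 [ 0.16287391  0.39488353 -0.32178351  2.15280089  0.21010281  0.62304644
 -1.87765234]
```

View pics/f1.png

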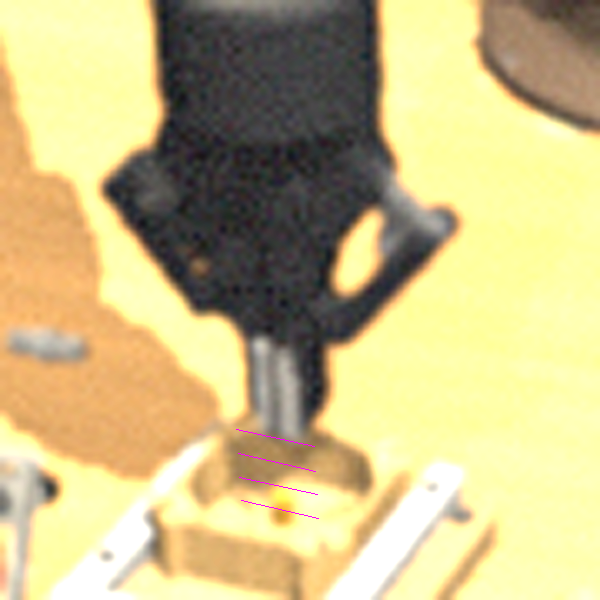

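The fingertips look about 25 mm higher than stated and have passed over the housing wall, and the housing hasn't moved. I'll back off and find the true tip height with a light touch on the bench.

>>> {"method": "drive_tool", "body": {
  "plan": "0 0 0 0 0 -0.5 -1;0 0 0 -0.5 0 0 -1;0 0 0 -0.5 0 0 -1;0 0 0 -0.4 0 0 -1;0 0 0 0 0 0.5 -1;0 0 0 0 0 0.25 -1;0 0 0 0 0 0 -1;0 0 0 0 0 0 -1"
}}

```text
time: 7.05
eef_pos: [0.3821, -0.001, 0.0409]
orientation: [-3.142, -0.001, 0.001]
force: [0.7, 0.2, 0.5]
opening: 0.0001
grip_force: 0.0
```

>>> {"method": "drive_tool", "body": {
  "plan": "0 0 0 0 0 0.1 -1;0 0 0 0 0 0 -1"
}}

```text
time: 7.25
eef_pos: [0.3824, -0.0012, 0.0358]
orientation: [3.142, 0.0, 0.001]
force: [-1.2, 0.0, -0.2]
opening: -0.0005
grip_force: 0.0
```

>>> {"method": "drive_tool", "body": {
  "plan": "0 0 0 0 0 0.1 -1;0 0 0 0 0 0 -1"
}}

```text
time: 7.45
eef_pos: [0.382, -0.0012, 0.0305]
orientation: [3.142, 0.0, -0.0]
force: [-0.3, -0.5, 0.1]
opening: -0.0002
grip_force: 0.0
```

>>> {"method": "drive_tool", "body": {
  "plan": "0 0 0 0 0 0.06 -1;0 0 0 0 0 0 -1"
}}

```text
time: 7.65
eef_pos: [0.382, -0.0011, 0.0275]
orientation: [3.142, 0.0, -0.001]
force: [-0.2, 0.0, 0.0]
opening: -0.0002
grip_force: 0.0
```

>>> {"method": "drive_tool", "body": {
  "plan": "0 0 0 0 0 0.06 -1;0 0 0 0 0 0 -1"
}}

```text
time: 7.85
eef_pos: [0.382, -0.0011, 0.0245]
orientation: [3.142, 0.0, -0.001]
force: [0.9, -0.6, -1.5]
opening: -0.0
grip_force: 0.0
```

>>> {"method": "drive_tool", "body": {
  "plan": "0 0 0 0 0 0.04 -1;0 0 0 0 0 0 -1"
}}

```text
time: 8.05
eef_pos: [0.382, -0.0011, 0.0226]
orientation: [3.142, 0.0, -0.0]
force: [-0.5, 0.5, -0.0]
opening: -0.0
grip_force: 0.0
```

>>> {"method": "drive_tool", "body": {
  "plan": "0 0 0 0 0 0.06 -1;0 0 0 0 0 0 -1"
}}

```text
time: 8.25
eef_pos: [0.382, -0.0011, 0.0195]
orientation: [3.142, 0.0, -0.001]
force: [0.5, 0.3, -0.1]
opening: -0.0
grip_force: 0.0
```

>>> {"method": "drive_tool", "body": {
  "plan": "0 0 0 0 0 0.06 -1;0 0 0 0 0 0 -1"
}}

```text
time: 8.45
eef_pos: [0.382, -0.0011, 0.0165]
orientation: [3.142, 0.001, -0.001]
force: [-0.4, 0.4, -0.6]
opening: -0.0
grip_force: 0.0
```

>>> {"method": "drive_tool", "body": {
  "plan": "0 0 0 0 0 0.06 -1;0 0 0 0 0 0 -1"
}}

```text
time: 8.65
eef_pos: [0.382, -0.0011, 0.0135]
orientation: [3.142, 0.001, -0.001]
force: [1.1, -0.1, 0.4]
opening: 0.0003
grip_force: 0.0
```

>>> {"method": "drive_tool", "body": {
  "plan": "0 0 0 0 0 0.06 -1;0 0 0 0 0 0 -1"
}}

```text
time: 8.85
eef_pos: [0.382, -0.0011, 0.0105]
orientation: [3.142, 0.0, -0.001]
force: [0.0, -0.1, -0.8]
opening: 0.0005
grip_force: 0.0
```

Still no contact, so one look will settle it.

Run:
```python
from b import *
p=eyes.capture('scene'); t=eyes.capture('top')
o=[]
for q,(r,c) in ((p,(150,225)),(t,(270,340))):
    im=cv2.convertScaleAbs(cv2.resize(q['pixels'][r:r+90,c:c+60,::-1],(400,600),interpolation=cv2.INTER_CUBIC),alpha=1.6,beta=20)
    for z in (-.0145,0,.01,.02,.04,.06):
        a=((proj(q,[[.382,-.016,z],[.382,.014,z]])-[c,r]+.5)*600/90).astype(np.int32); cv2.polylines(im,[a],False,(255,0,255) if z!=0 else (0,0,255),1)
    o.append(im)
cv2.imwrite('pics/f2.png',np.hstack(o))
```

```text
(no output)
```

View pics/f2.png

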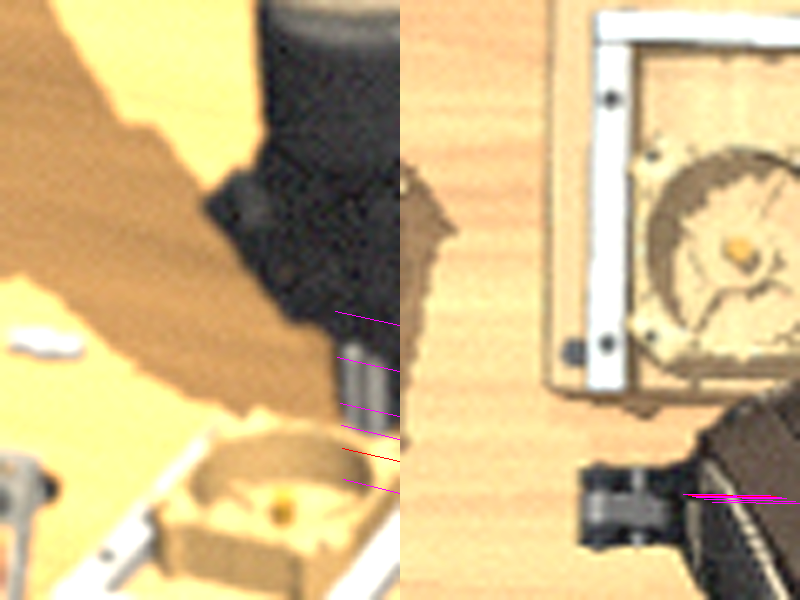

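>>> {"method": "drive_tool", "body": {
  "plan": "0 0 0 0 0 -0.4 -1;0 0 0 0.3 0 0 -1;0 0 0 0.2 0 0 -1;0 0 0 0.1 0 0 -1;0 0 0 0.1 0 0 -1;0 0 0 0 0 0 -1"
}}

```text
time: 9.55
eef_pos: [0.4174, -0.0011, 0.0305]
orientation: [-3.141, -0.0, 0.001]
force: [0.2, 0.2, -1.0]
opening: -0.0
grip_force: 0.0
```

>>> {"method": "drive_tool", "body": {
  "plan": "0 0 0 0.1 0 0 -1;0 0 0 0.1 0 0 -1"
}}

```text
time: 9.75
eef_pos: [0.4268, -0.0012, 0.0306]
orientation: [3.141, 0.001, -0.002]
force: [-0.3, 0.4, 0.3]
opening: 0.0
grip_force: 0.2
```

```bash
cat > g.py <<'E'
from b import *
s=arm.sense(); print(s['time'],np.round(s['eef_pos'],4),np.round(s['force'],2))
for n in ('top','scene'):
    p=eyes.capture(n)
    for r in eyes.masks_of('fan_housing',p):
        m=r['region'];
        if 225<m.nonzero()[1].mean()<300 or n=='top':
            rr,cc=m.nonzero(); print(n,round(r['score'],2),m.sum(),rr.min(),rr.max(),cc.min(),cc.max(),onz(p,(rr.mean(),cc.mean()),.03).round(4))
E
python3 g.py
```

```text
9.75 [ 0.4268 -0.0012  0.0306] [-0.35  0.35  0.25]
top 0.72 1190 281 337 283 339 [0.4583 0.1758 0.03  ]
top 0.65 480 270 303 435 475 [ 0.5127 -0.1563  0.03  ]
top 0.58 324 286 317 374 407 [0.4867 0.0033 0.03  ]
scene 0.78 714 214 242 246 283 [ 0.4744 -0.0008  0.03  ]
```

>>> {"method": "drive_tool", "body": {
  "plan": "0 0 0 0.1 0 0 -1;0 0 0 0.1 0 0 -1;0 0 0 0.1 0 0 -1;0 0 0 0 0 0 -1"
}}

```text
time: 10.35
eef_pos: [0.4433, -0.001, 0.0309]
orientation: [-3.141, -0.0, -0.002]
force: [-0.2, -0.3, 0.1]
opening: 0.0001
grip_force: 0.0
```

```bash
python3 g.py
```

```text
10.35 [ 0.4433 -0.001   0.0309] [-0.19 -0.25  0.08]
top 0.93 1096 281 336 285 339 [0.4607 0.1743 0.03  ]
top 0.8 312 269 301 450 475 [ 0.5199 -0.1679  0.03  ]
top 0.7 310 279 310 374 407 [0.5008 0.0084 0.03  ]
scene 0.66 757 217 243 243 282 [ 0.4862 -0.0022  0.03  ]
scene 0.27 4446 199 296 199 298 [ 0.5842 -0.0008  0.03  ]
```

>>> {"method": "drive_tool", "body": {
  "plan": "0 0 0 0.06 0 0 -1;0 0 0 0 0 0 -1"
}}

```text
time: 10.75
eef_pos: [0.4455, -0.0011, 0.0308]
orientation: [-3.142, -0.0, -0.001]
force: [-0.3, 0.5, 0.8]
opening: 0.0001
grip_force: 0.0
```

>>> {"method": "drive_tool", "body": {
  "plan": "0 0 0 0.06 0 0 -1;0 0 0 0 0 0 -1"
}}

```text
time: 10.95
eef_pos: [0.4486, -0.0011, 0.0308]
orientation: [-3.142, -0.0, -0.001]
force: [0.2, 0.1, 0.2]
opening: 0.0001
grip_force: 0.0
```

>>> {"method": "drive_tool", "body": {
  "plan": "0 0 0 0.04 0 0 -1;0 0 0 0 0 0 -1"
}}

```text
time: 11.15
eef_pos: [0.4504, -0.0011, 0.0308]
orientation: [-3.142, -0.0, -0.0]
force: [-0.2, -0.0, -0.7]
opening: -0.0001
grip_force: 0.0
```

>>> {"method": "drive_tool", "body": {
  "plan": "0 0 0 0.04 0 0 -1;0 0 0 0 0 0 -1"
}}

```text
time: 11.35
eef_pos: [0.4525, -0.0011, 0.0308]
orientation: [-3.142, -0.0, -0.001]
force: [0.1, -0.3, 0.3]
opening: -0.0002
grip_force: 0.0
```

>>> {"method": "drive_tool", "body": {
  "plan": "0 0 0 0.04 0 0 -1;0 0 0 0 0 0 -1"
}}

```text
time: 11.55
eef_pos: [0.4527, -0.0012, 0.0305]
orientation: [3.141, 0.001, -0.005]
force: [-5.0, 0.3, 4.4]
opening: -0.0002
grip_force: 2.5
```

```bash
python3 g.py
```

```text
11.55 [ 0.4527 -0.0012  0.0305] [-4.95  0.27  4.44]
top 0.79 154 276 305 375 405 [0.5109 0.0119 0.03  ]
top 0.79 1213 281 336 284 340 [0.4586 0.1761 0.03  ]
top 0.55 221 269 300 454 476 [ 0.5211 -0.1713  0.03  ]
top 0.28 9529 186 269 122 243 [0.6355 0.4728 0.03  ]
top 0.2 3950 219 328 362 420 [0.5697 0.0107 0.03  ]
scene 0.61 714 218 244 240 280 [ 0.4913 -0.003   0.03  ]
```

>>> {"method": "drive_tool", "body": {
  "plan": "0 0 0 0.03 0 0 -1;0 0 0 0 0 0 -1;0 0 0 0 0 0 -1"
}}

```text
time: 12.05
eef_pos: [0.4527, -0.0012, 0.0303]
orientation: [3.141, 0.001, -0.009]
force: [-9.3, 1.2, 7.1]
opening: -0.0003
grip_force: 4.5
```

>>> {"method": "drive_tool", "body": {
  "plan": "0 0 0 -0.2 0 0 -1;0 0 0 -0.1 0 0 -1;0 0 0 0 0 0.12 -1;0 0 0 0 0 0 -1"
}}

```text
time: 12.45
eef_pos: [0.4407, -0.0012, 0.0243]
orientation: [-3.142, -0.0, -0.0]
force: [0.5, 0.2, -0.0]
opening: -0.0001
grip_force: 0.0
```

>>> {"method": "drive_tool", "body": {
  "plan": "0 0 0 0 0 0.06 -1;0 0 0 0 0 0 -1"
}}

```text
time: 12.65
eef_pos: [0.4409, -0.0011, 0.0214]
orientation: [-3.142, -0.0, 0.0]
force: [0.2, 0.8, -0.9]
opening: -0.0002
grip_force: 0.0
```

>>> {"method": "drive_tool", "body": {
  "plan": "0 0 0 0 0 0.06 -1;0 0 0 0 0 0 -1"
}}

```text
time: 12.85
eef_pos: [0.4406, -0.0011, 0.0185]
orientation: [-3.142, -0.0, 0.001]
force: [0.1, -1.0, -0.3]
opening: 0.0002
grip_force: 0.0
```

```bash
python3 g.py
```

```text
12.85 [ 0.4406 -0.0011  0.0185] [ 0.09 -0.96 -0.33]
top 0.87 283 276 308 375 406 [0.5086 0.0037 0.03  ]
top 0.83 880 282 335 285 339 [0.4628 0.1757 0.03  ]
top 0.66 383 269 301 452 475 [ 0.5178 -0.1659  0.03  ]
scene 0.8 791 218 245 240 280 [ 0.4921 -0.0023  0.03  ]
```

>>> {"method": "drive_tool", "body": {
  "plan": "0 0 0 0 0 0.06 -1;0 0 0 0 0 0 -1"
}}

```text
time: 13.25
eef_pos: [0.4405, -0.0012, 0.0155]
orientation: [3.142, 0.0, -0.0]
force: [0.4, 0.7, 0.3]
opening: -0.0001
grip_force: 0.0
```

>>> {"method": "drive_tool", "body": {
  "plan": "0 0 0 0 0 0.05 -1;0 0 0 0 0 0 -1"
}}

```text
time: 13.45
eef_pos: [0.4407, -0.0012, 0.0149]
orientation: [3.14, 0.001, 0.001]
force: [-8.7, -1.5, 31.8]
opening: 0.0
grip_force: 16.0
```

>>> {"method": "drive_tool", "body": {
  "plan": "0 0 0 0 0 -0.5 -1;0 0 0 0 0 -0.8 -1;0 0 0 0 0 -0.8 -1;0 0 0 0 0 -0.82 -1;0 0 0 0.4 0.29 0 -1;0 0 0 0.8 0.3 0 -1;0 0 0 0.8 0 0 -1;0 0 0 0.5 0 0 -1;0 0 0 0 0 0 -1;0 0 0 0 0 0 -1"
}}

```text
time: 14.45
eef_pos: [0.5651, -0.0304, 0.1585]
orientation: [-3.141, -0.001, 0.003]
force: [-0.1, 0.8, 0.6]
opening: -0.0
grip_force: 0.0
```

```bash
python3 g.py; python3 c.py pics/k1.png >/dev/null
```

```text
14.45 [ 0.5651 -0.0304  0.1585] [-0.07  0.75  0.55]
top 0.82 568 275 309 374 407 [ 4.993e-01 -3.000e-04  3.000e-02]
top 0.73 1101 281 336 284 339 [0.4581 0.1755 0.03  ]
top 0.72 311 277 309 436 460 [ 0.4995 -0.129   0.03  ]
```

View pics/k1.png

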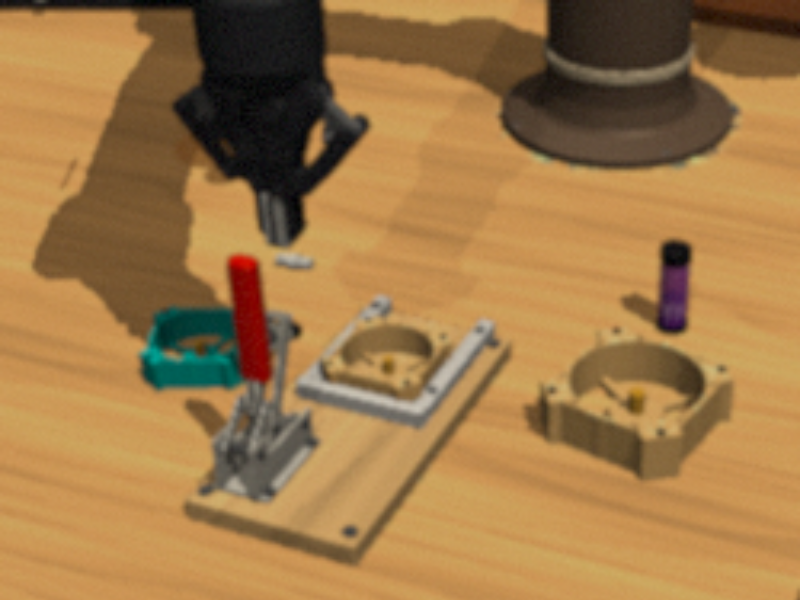

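Run:
```python
from b import *
p=eyes.capture('scene')
for z in (.15,.1615,.17,.18,.19): print(z,((proj(p,[.565,-.0304,z])[0]-[140,120])*3.2).round(0))
print('grip end',((proj(p,W(P,(-72,29.5,179)))[0]-[140,120])*3.2).round(0))
```

```text
0.15 [285. 256.]
0.1615 [283. 240.]
0.17 [282. 229.]
0.18 [280. 215.]
0.19 [279. 201.]
grip end [241. 253.]
```

>>> {"method": "drive_tool", "body": {
  "plan": "0 0 0 0.6 0 0 -1;0 0 0 0.2 0 -0.02 -1;0 0 0 0.22 0 -0.03 -1;0 0 0 0.17 0 0.01 -1;0 0 0 0.17 0 0.01 -1;0 0 0 0.14 0 0.05 -1;0 0 0 0.14 0 0.04 -1;0 0 0 0.11 0 0.07 -1;0 0 0 0.12 0 0.08 -1;0 0 0 0 0 0 -1"
}}

```text
time: 15.95
eef_pos: [0.6595, -0.0304, 0.1478]
orientation: [-3.141, -0.001, 0.001]
force: [-0.4, -0.3, 0.2]
opening: -0.0001
grip_force: 0.0
```

```bash
cat > m.py <<'E'
from b import *
s=arm.sense(); print(s['time'],np.round(s['eef_pos'],4),np.round(s['force'],2))
for n in ('scene','top'):
    p=eyes.capture(n); h=cv2.cvtColor(p['pixels'],cv2.COLOR_RGB2HSV)
    m=((h[...,0]<6)|(h[...,0]>174))&(h[...,1]>190)&(h[...,2]>60); m[:, :170 if n=='scene' else 350]=0; m[:185 if n=='scene' else 150]=0; m[:,300 if n=='scene' else 460:]=0
    r,c=m.nonzero(); print(n,m.sum(),r.min(),r.max(),c.min(),c.max())
    for e in ((-72,179),(-95,180),(-144,160),(-156,145),(-167,122),(-172,104),(-178,72)): print(e,proj(p,W(P,(e[0],29.5,e[1])))[0].round(0),end=' ')
    print()
E
python3 m.py
```

```text
15.95 [ 0.6595 -0.0304  0.1478] [-0.43 -0.26  0.21]
scene 175 225 242 193 219
(-72, 179) [215. 199.] (-95, 180) [209. 204.] (-144, 160) [196. 227.] (-156, 145) [194. 237.] (-167, 122) [192. 250.] (-172, 104) [192. 259.] (-178, 72) [193. 274.] 
top 154 212 231 405 415
(-72, 179) [417. 228.] (-95, 180) [417. 217.] (-144, 160) [414. 195.] (-156, 145) [413. 192.] (-167, 122) [411. 190.] (-172, 104) [409. 190.] (-178, 72) [406. 191.]
```

>>> {"method": "drive_tool", "body": {
  "plan": "0 0 0 0.08 0 0.12 -1;0 0 0 0.11 0 0.12 -1;0 0 0 0.1 0 0.19 -1;0 0 0 0.1 0 0.19 -1;0 0 0 0.05 0 0.15 -1;0 0 0 0.05 0 0.15 -1;0 0 0 0 0 0 -1"
}}

```text
time: 16.75
eef_pos: [0.6838, -0.0305, 0.1017]
orientation: [-3.141, -0.0, 0.001]
force: [0.1, 0.5, 2.4]
opening: 0.0001
grip_force: 1.2
```

```bash
python3 m.py; python3 g.py
```

```text
16.75 [ 0.6838 -0.0305  0.1017] [0.06 0.49 2.37]
scene 224 245 262 189 220
(-72, 179) [215. 199.] (-95, 180) [209. 204.] (-144, 160) [196. 227.] (-156, 145) [194. 237.] (-167, 122) [192. 250.] (-172, 104) [192. 259.] (-178, 72) [193. 274.] 
top 183 206 231 403 412
(-72, 179) [417. 228.] (-95, 180) [417. 217.] (-144, 160) [414. 195.] (-156, 145) [413. 192.] (-167, 122) [411. 190.] (-172, 104) [409. 190.] (-178, 72) [406. 191.] 
16.85 [ 0.6835 -0.0306  0.1027] [0.18 0.82 2.08]
top 0.87 563 276 309 374 407 [4.948e-01 1.000e-04 3.000e-02]
top 0.62 760 269 309 435 475 [ 0.5055 -0.1458  0.03  ]
top 0.56 1174 281 336 285 339 [0.4594 0.1766 0.03  ]
scene 0.93 715 218 244 240 280 [ 0.4916 -0.0021  0.03  ]
```

>>> {"method": "drive_tool", "body": {
  "plan": "0 0 0 0.03 0 0.13 -1;0 0 0 0.03 0 0.13 -1;0 0 0 0 0 0 -1"
}}

```text
time: 17.35
eef_pos: [0.6863, -0.0306, 0.0883]
orientation: [-3.142, -0.0, 0.002]
force: [0.1, -0.6, -0.1]
opening: -0.0
grip_force: 0.0
```

>>> {"method": "drive_tool", "body": {
  "plan": "0 0 0 0.03 0 0.12 -1;0 0 0 0.03 0 0.06 -1;0 0 0 0 0 0 -1"
}}

```text
time: 17.65
eef_pos: [0.6893, -0.0305, 0.0797]
orientation: [-3.142, -0.001, 0.002]
force: [-0.3, 0.5, 0.3]
opening: 0.0002
grip_force: 0.0
```

```bash
python3 m.py; python3 g.py
```

```text
17.65 [ 0.6893 -0.0305  0.0797] [-0.31  0.46  0.35]
scene 307 250 278 190 220
(-72, 179) [215. 199.] (-95, 180) [209. 204.] (-144, 160) [196. 227.] (-156, 145) [194. 237.] (-167, 122) [192. 250.] (-172, 104) [192. 259.] (-178, 72) [193. 274.] 
top 187 205 231 403 410
(-72, 179) [417. 228.] (-95, 180) [417. 217.] (-144, 160) [414. 195.] (-156, 145) [413. 192.] (-167, 122) [411. 190.] (-172, 104) [409. 190.] (-178, 72) [406. 191.] 
17.75 [ 0.6896 -0.0305  0.0805] [-0.42 -0.06  0.96]
top 0.87 656 269 309 436 475 [ 0.5077 -0.1465  0.03  ]
top 0.84 820 282 335 285 338 [0.4609 0.1746 0.03  ]
top 0.74 580 275 309 374 408 [0.4968 0.0014 0.03  ]
scene 0.91 731 218 244 241 280 [ 0.492  -0.0023  0.03  ]
```

>>> {"method": "drive_tool", "body": {
  "plan": "0 0 0 0 0 0.06 -1;0 0 0 0 0 0.04 -1;0 0 0 0 0 0 -1"
}}

```text
time: 18.25
eef_pos: [0.6894, -0.0306, 0.0753]
orientation: [3.142, 0.0, -0.001]
force: [0.4, -0.7, 0.7]
opening: -0.0002
grip_force: 0.0
```

No resistance, so the handle has snapped below the tip. I'll raise clear and check.

>>> {"method": "drive_tool", "body": {
  "plan": "0 0 0 0 0 -0.4 -1;0 0 0 -0.2 0 -0.8 -1;0 0 0 -0.6 0 -0.8 -1;0 0 0 -0.8 0 -0.4 -1;0 0 0 -0.8 0 0 -1;0 0 0 -0.8 0 0 -1;0 0 0 0 0 0 -1;0 0 0 0 0 0 -1"
}}

```text
time: 19.05
eef_pos: [0.5296, -0.0309, 0.1966]
orientation: [3.141, -0.0, 0.002]
force: [1.4, -0.5, 0.8]
opening: 0.0001
grip_force: 0.0
```

```bash
python3 m.py; python3 g.py; python3 c.py pics/k2.png | head -1
```

```text
19.05 [ 0.5296 -0.0309  0.1966] [ 1.35 -0.53  0.81]
scene 313 250 278 190 220
(-72, 179) [215. 199.] (-95, 180) [209. 204.] (-144, 160) [196. 227.] (-156, 145) [194. 237.] (-167, 122) [192. 250.] (-172, 104) [192. 259.] (-178, 72) [193. 274.] 
top 310 192 231 403 410
(-72, 179) [417. 228.] (-95, 180) [417. 217.] (-144, 160) [414. 195.] (-156, 145) [413. 192.] (-167, 122) [411. 190.] (-172, 104) [409. 190.] (-178, 72) [406. 191.] 
19.15 [ 0.5308 -0.0306  0.1962] [ 0.36 -0.79 -0.63]
top 0.97 423 276 309 375 407 [0.4929 0.0017 0.03  ]
top 0.8 1224 281 336 283 340 [0.4572 0.175  0.03  ]
top 0.78 122 283 308 437 454 [ 0.4877 -0.1218  0.03  ]
scene 0.6 676 219 244 241 280 [ 0.4901 -0.001   0.03  ]
19.35 [ 0.5304 -0.0304  0.1955] [-3.141e+00 -1.000e-03  0.000e+00] [ 0.27 -0.44 -0.09]
```

View pics/k2.png

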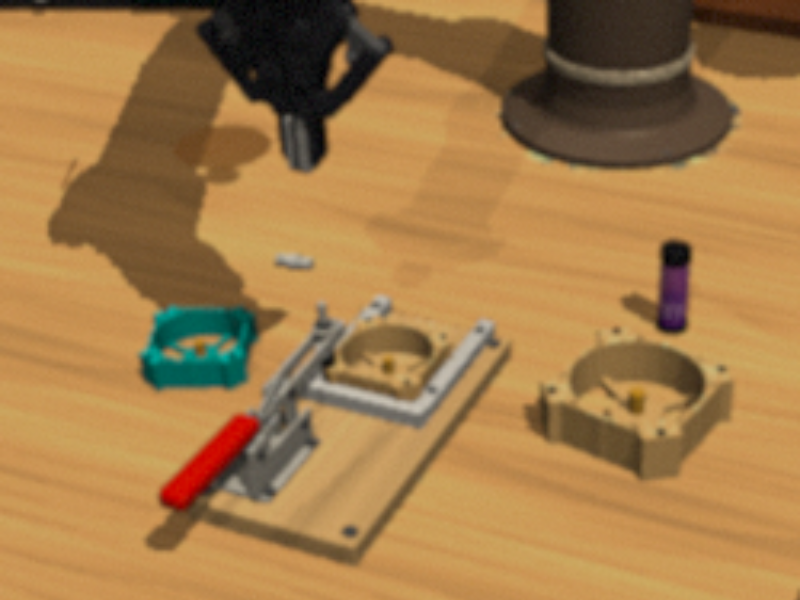

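The picture shows the red grip almost level, with its end near (175, 495). The spindle is on the housing corner near (325, 340), the housing is against the stop bar, and the arm is clear.

```bash
python3 -c "from workcell import ticket; print(ticket.sign_off())"
```

```text
the job is handed in; nothing more can be done
None
```

I pushed the housing home against the stop, snapped the clamp handle over to its locked position and handed the job in with the arm clear; the last picture shows all this, but I had no reading of the rubber tip's force, and sign-off returned no verdict.

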